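# Set up a soil swell test under its dial gauge

### The arm

A 7-joint arm with a two-finger parallel gripper is mounted at the origin on a cart in front of the work surface, level with it; the furniture and walls round the work are solid. World frame = base frame: x ahead of the robot, y to its left, z up, the work surface at z = 0. Lengths are in m, angles in rad, forces in N, time in s.
With the tool pointing down it reaches from about 0.4 to 0.85 m from the base axis. Payload 10.4 kg.
Tool frame: the origin (TCP) lies between the finger pads; the fingertips stand r.nose_length ahead of it and the grasp point (between the pads) lies 6 mm ahead of it (r.nose_length is the distance from the TCP to the fingertips, in m); z points along the fingers, x is the direction in which the jaws open and shut, and the axes are right-handed (so a half turn about z gives the same grasp; the last joint's range is limited). The gripper opens to 87 mm and grips with 3 to 60 N. Pads are 19 mm wide; open, the fingers measure 117 mm over their backs; the gripper's body (75 mm by 190 mm) begins 51 mm behind the grasp point.
Start: joints at [1.261, 0.332, -0.065, 1.46, 0.022, 1.35, -0.088], TCP at [0.177, -0.599, 0.248] pointing down, gripper open.
Joint ranges: [-2.6, 2.6], [-0.5, 2.12], [-1.47, 1.34], [0.16, 2.42], [-1.27, 4.41], [0.06, 2.06], [-2.6, 2.6]. Speed limits (rad/s): [2.22, 2.22, 2.79, 2.79, 3.14, 3.14, 3.14].

### API

Orientations are given as a unit quaternion [x, y, z, w].
In Python, from bench import r gives the robot as it stands. The module is installed in compiled form; this text tells all that it offers.
- The arm moves only by the shell command python3 -m creep 'ROWS' [OPENING] [FORCE]. ROWS is JSON, a list of rows, each an object of numbers: "x", "y", "z": the shift along the world's x, y, z in m; "spin": the turn about the world's z in degrees. In form: [{"x": .., "y": .., "z": .., "spin": ..}, ...]. A call has 1 to 12 rows; each row is the pose to reach, as a shift and turn from the pose commanded when the call began; what a row does not reach only later rows make up. A row lasts 1/8 s, in which the tool goes at most 62.5 mm and 10.7 degrees, less where a joint would pass 70% of its speed; a pose out of reach is approached as far as the arm can. A call with a gripper value outside its range is refused whole. OPENING is the finger opening in m, from 0 to 0.087, set as the call begins (- or left out, the last holds). The fingers move at their own pace and stop on an object; FORCE is the grip in N (left out, the last holds). Time passes only in rows, so rows that repeat a pose let the fingers close. It gives the time, the measured TCP pose, the force and the opening at its end, in the units of the state.
- r.read_state(): the state, without advancing time (a new reading comes with each control period).
- r.camera(name): name is "side" or "top" or "wrist"; returns a dict with "pixels" (384x512x3 uint8, blue, green, red), "z_map" (384x512 float32, m along the optical axis (not along the pixel's ray), 0 where there is no reading), "K" (3x3 intrinsics, pixels), "R" (3x3) and "t" (3): a world point X has camera coordinates R X + t. Camera axes: x right, y down, z forward; pixel columns grow to the right and rows downward; lengths in m; the calibration is good to about 2 mm. A picture is of the moment at which its call begins.
- r.close_job(): hands the job in, once; it reports no verdict.
The state is a dict: "time": time; "joint_positions": joint angles; "joint_vel": joint speeds; "joint_torque": joint torques, N m; "ee_pos": TCP position; "eef_rot": TCP orientation; "ft_force": force on the tool from outside, world axes, zero at the start; "torque": the same for the moment, N m; "width": finger opening in m.
Only numpy, scipy, OpenCV 4.12 (cv2) and the standard library are available. Lean on these libraries where they do the work, as an engineer would, in place of code of your own. Each camera call takes 0.05 s, during which the arm holds its last target. There are 200 camera calls.

### The job

Set up the swell test on the round steel base: seat the soil-filled sample ring inside the collar in the middle of the base, stand the brass swell plate on the soil with its stem up, and lower the wide ring weight and then the narrow ring weight over the stem so that they lie flat on the plate, narrow on wide. Last, stand the dial-gauge tripod upright with all three feet on the base, straddling the stack, its spindle resting on the top of the stem and its dial facing the robot so that it can be read. Keep the soil sample upright all the way, and leave the empty mould ring and the stopwatch where they are.

Things in the scene. Friction and masses are not known exactly. Their poses are not given: they have to be found in the camera images.
- base: fixed round steel plate, 156 mm wide, 14 mm thick. Origin: centre of underside, z up; brass nipple at +x, away from the robot (yaw within 0.2 rad of world). In its middle a grey porous disc (top at 16 mm; the sample stands on it) in a dark collar: 56 mm inside, flared to 66 mm at its top (22 mm), 75 mm outside. The flat top beyond, to 78 mm radius, carries the tripod's feet.
- sample_ring: steel ring packed flush with brown soil, 49 mm across, 28 mm high, about 0.2 kg. Origin: centre of its underside, z up. Take it by its outside with the fingertips at least 8 mm above its underside, so that they clear the collar.
- swell_plate: brass swell plate: perforated disc 44 mm across and 6 mm thick with an upright stem in its middle. The stem is 10 mm thick (a boss 13 mm across at its foot, up to 12 mm above the underside) and its flat top is 52 mm above the underside. About 0.12 kg. Origin: centre of the underside, z up along the stem. Take it by the stem.
- wide_weight: wide plain dark steel ring weight, 62 mm outside, 26 mm bore, 16 mm thick, about 0.31 kg. Origin: centre of its underside, z up. Take it by its outside.
- narrow_weight: narrow plain dark steel ring weight, 50 mm outside, 26 mm bore, 14 mm thick, about 0.16 kg. Origin: centre of its underside, z up. Take it by its outside.
- gauge: dial gauge on a tripod, 0.4 kg, 182 mm high. Origin: on its upright axis, at the feet's undersides; z up. 3 legs 8 mm thick, feet 15 mm, 58 mm from the axis: one behind (+x), two in front; arms and hub at 104 to 118 mm. Round dial 48 mm wide, 18 thick, centre on the axis at 152 mm, face to its -x (at the start within 0.5 rad of the robot's side). Take the dial's left and right rim (close along y).
- back_foot (a point): underside of the tripod's rear foot, 58 mm from the axis on the gauge's +x side; with the dial facing the robot it lies on the far side.
- spindle (a joint): the gauge's spindle on the tripod's axis, hanging below the hub, with a flat foot 16 mm across: metres it is pushed up, 0 (foot 77 mm above the feet's undersides) to 0.012; a light spring under 1 N pushes it down. With the stack in place under the tripod it reads about 0.005.
- mould_ring: bystander: empty open steel mould ring, 51 mm across, 30 mm high, origin at the centre of its underside. Stays where it is.
- stopwatch: bystander: black and yellow stopwatch lying flat, 71 x 60 x 18 mm, origin at the centre of its underside. Stays where it is.
Not all that is in view belongs to the job. What is shaped like the sample_ring but green is not meant.

How it is judged:
By the outcome, as a careful person would: the job done as asked, in the order asked, and still so for the second after the job is handed in, with the robot touching nothing.
It also fails if it takes over 136 s, if anything falls off the work surface, if the arm or the gripper's body presses on something with over 40 N, if the wrist force passes 120 N, or if a joint passes its speed limit or range.

## Working session

There is one attempt and no reset: what is moved stays moved. The work goes in short steps, Python scripts to look and compute and a shell command to move; the robot and the scene stay as the last step left them, time stands still between calls to the robot, and variables do not carry over. Pictures are saved under pics/ and viewed, about 12 in all and at most 16, crops included, and the job is handed in when it is done.

```bash
mkdir -p pics; cat > h.py <<'E'
import numpy as np, cv2
from bench import r
def pts(c):
    z=c["z_map"]; v,u=np.indices(z.shape)
    P=np.stack([u,v,np.ones_like(u)],-1)@np.linalg.inv(c["K"]).T*z[...,None]
    return (P-c["t"])@c["R"]   # world
def ray(c,u,v,h):
    d=c["R"].T@np.linalg.inv(c["K"])@np.array([u,v,1.]); o=-c["R"].T@c["t"]
    return o+d*(h-o[2])/d[2]
def proj(c,X):
    p=c["K"]@(c["R"]@np.array(X)+c["t"]); return p[:2]/p[2]
E
python3 - <<'E'
from h import *
s=r.read_state(); print(s, r.nose_length)
for n in ("top","side"):
    c=r.camera(n); cv2.imwrite(f"pics/{n}0.png",c["pixels"]); np.savez(f"{n}0.npz",**c); print(n,-c["R"].T@c["t"],c["R"],c["K"])
E
```

```text
{'time': 0.0, 'joint_positions': array([ 1.26143816,  0.33289043, -0.06468648,  1.46094386,  0.02161402,
        1.34990637, -0.08849924]), 'joint_vel': array([-1.36231169e-04,  5.22864450e-04,  9.94539737e-04, -2.24810965e-03,
        1.99996527e-03,  4.79848433e-04, -5.04860240e-05]), 'joint_torque': array([ 9.14826232e-04, -6.23252177e+01,  2.52258056e-02, -3.89900029e+01,
       -6.11261185e-02,  3.97219404e-02,  8.93555216e-05]), 'ee_pos': array([ 0.17666064, -0.59914244,  0.24674109]), 'eef_rot': array([ 8.00891753e-01, -5.98808711e-01, -6.06093625e-04, -3.99778634e-04]), 'ft_force': array([-0.06512209,  0.58425147, -0.31217771]), 'torque': array([0.01778914, 0.01764527, 0.05520033]), 'width': 0.08748524690724467} 0.025
top [0.46226594 0.11414646 0.95094146] [[-0.02424176 -0.9996761   0.00774842]
 [-0.99231459  0.02312103 -0.1215614 ]
 [ 0.12134288 -0.01063573 -0.99255367]] [[383.05237475   0.         257.85730581]
 [  0.         383.05237475 194.4095982 ]
 [  0.           0.           1.        ]]
side [0.17491245 0.96206924 0.42553307] [[-0.90783858 -0.41852388  0.02582394]
 [-0.17313958  0.31804999 -0.9321303 ]
 [ 0.38190548 -0.85069499 -0.3612011 ]] [[418.62594871   0.         250.92812145]
 [  0.         418.62594871 185.43685376]
 [  0.           0.           1.        ]]
```

View pics/top0.png

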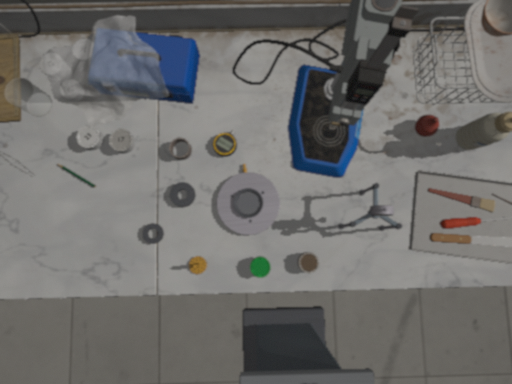

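View pics/side0.png

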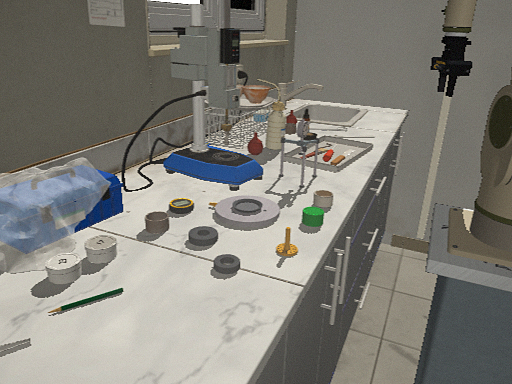

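The top view shows:
- base at (248,204) and mould ring at (180,149)
- wide weight at (182,194) and narrow weight at (152,233)
- brass plate at (197,265)
- green decoy at (260,266) and brown-filled ring at (307,262)
- tripod at about (376,210) and stopwatch at (224,144)

Two objects have the sample ring's shape. The one at (307,262) has brown soil and fits. The green one at (260,266) doesn't. I'll confirm this in a crop.

```bash
python3 - <<'E'
from h import *
c=dict(np.load("top0.npz")); P=pts(c)
cv2.imwrite("pics/crop1.png",np.hstack([cv2.resize(c["pixels"][y:y+80,x:x+100],None,fx=4,fy=4,interpolation=cv2.INTER_CUBIC) for x,y in ((230,220),(325,170))]))
for n,(u,v),R,lo,hi in (("base",(248,204),40,.009,.018),("basetop",(248,204),26,.019,.03),("sample",(307,262),16,.02,.04),("plate",(197,265),15,.003,.012),("stem",(197,265),18,.04,.06),("wide",(182,194),20,.01,.025),("narrow",(152,233),16,.008,.022),("mould",(180,149),16,.02,.04),("stopw",(224,144),20,.008,.03),("gaugetop",(376,200),45,.1,.2),("gaugehub",(376,210),45,.09,.13),("dial",(376,205),45,.135,.2)):
    p=P[v-R:v+R,u-R:u+R].reshape(-1,3); p=p[(p[:,2]>lo)&(p[:,2]<hi)]
    if len(p)<3: print(n,"none");continue
    q,rr=cv2.minEnclosingCircle(p[:,:2].astype(np.float32)); print(n,len(p),np.round(q,4),round(rr,4),"med",np.round(np.median(p,0),4),"rect",cv2.minAreaRect(p[:,:2].astype(np.float32)))
E
```

```text
base 2822 [0.5672 0.1296] 0.0879 med [0.5559 0.1299 0.014 ] rect ((0.5563213229179382, 0.12951898574829102), (0.15378111600875854, 0.15481245517730713), 44.57817840576172)
basetop 238 [0.5495 0.1275] 0.0499 med [0.5558 0.1329 0.0212] rect ((0.5555731058120728, 0.126638263463974), (0.07900189608335495, 0.07298465818166733), 82.29991149902344)
sample 345 [ 0.4096 -0.0108] 0.0247 med [ 0.4101 -0.0107  0.0283] rect ((0.41045495867729187, -0.010914560407400131), (0.04804253950715065, 0.04702088236808777), 87.92862701416016)
plate 240 [0.4074 0.2589] 0.0409 med [0.4097 0.2546 0.006 ] rect ((0.40942713618278503, 0.2587164342403412), (0.06329715996980667, 0.06977137178182602), 89.8956527709961)
stem 16 [0.4078 0.2565] 0.0048 med [0.4091 0.2558 0.0509] rect ((0.4090631902217865, 0.25528761744499207), (0.008408475667238235, 0.007722988724708557), 47.13901901245117)
wide 415 [0.5822 0.2919] 0.0309 med [0.5822 0.2914 0.0156] rect ((0.5820635557174683, 0.2917797565460205), (0.06037135422229767, 0.05981189012527466), 68.44168853759766)
narrow 253 [0.4877 0.3641] 0.0252 med [0.4879 0.364  0.0133] r
[... 287 characters left out ...]
 451 [0.7106 0.1821] 0.0352 med [0.7058 0.1852 0.0161] rect ((0.7089307904243469, 0.1859675943851471), (0.06330032646656036, 0.05694657191634178), 6.168720722198486)
gaugetop 613 [ 0.5206 -0.1506] 0.0636 med [ 0.514  -0.15    0.1173] rect ((0.53525710105896, -0.15201181173324585), (0.11187407374382019, 0.09747755527496338), 86.16168212890625)
gaugehub 382 [ 0.5206 -0.1506] 0.0636 med [ 0.5081 -0.1526  0.1148] rect ((0.53525710105896, -0.15201181173324585), (0.11187407374382019, 0.09747755527496338), 86.16168212890625)
dial 239 [ 0.5199 -0.1498] 0.0233 med [ 0.5192 -0.1451  0.1711] rect ((0.5198965668678284, -0.14918236434459686), (0.0439009815454483, 0.019703300669789314), 87.28233337402344)
```

View pics/crop1.png

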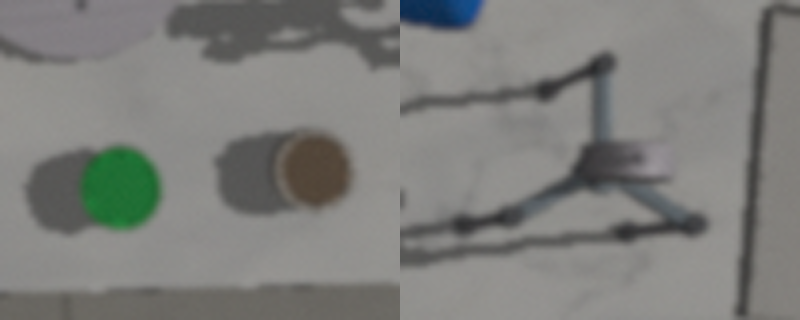

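Crop: the left ring is green and the right one is brown soil in a steel rim, so top-view (307,262) is the sample, at about (0.410,-0.011). The tripod's rear leg points roughly to +x. Moving above the sample now.

```bash
python3 -m creep '[{"x":0.18,"y":0.15,"z":0.03,"spin":-8},{"x":0.18,"y":0.15,"z":0.03,"spin":-16.4},{"x":0.18,"y":0.15,"z":0.03,"spin":-16.4},{"x":0.18,"y":0.15,"z":0.03,"spin":-16.4},{"x":0.233,"y":0.588,"z":0,"spin":-16.4},{"x":0.233,"y":0.588,"z":0,"spin":-16.4},{"x":0.233,"y":0.588,"z":0,"spin":-16.4},{"x":0.233,"y":0.588,"z":0,"spin":-16.4},{"x":0.233,"y":0.588,"z":0,"spin":-16.4},{"x":0.233,"y":0.588,"z":0,"spin":-16.4},{"x":0.233,"y":0.588,"z":0,"spin":-16.4},{"x":0.233,"y":0.588,"z":0,"spin":-16.4}]' 0.087 20
python3 -m creep '[{"x":0,"y":0},{"x":0,"y":0},{"x":0,"y":0}]'
python3 - <<'E'
from h import *
s=r.read_state(); print(s["ee_pos"],s["eef_rot"],s["joint_positions"])
c=r.camera("wrist"); cv2.imwrite("pics/w1.png",c["pixels"]); np.savez("w1.npz",**c); print(-c["R"].T@c["t"],c["R"])
E
```

```text
time: 1.6
ee_pos: [0.4097, -0.0073, 0.2475]
eef_rot: [0.71, -0.704, 0.0, 0.0]
ft_force: [-0.6, -0.8, -0.3]
width: 0.0872
[ 0.40971842 -0.00729267  0.24746922] [ 7.09755550e-01 -7.04448048e-01  7.48775160e-05  3.94237479e-05] [ 0.58945971 -0.13762345 -0.61678629  1.95283563 -0.08223096  1.30207978
 -1.56426754]
[ 0.48980765 -0.00677499  0.38507102] [[ 8.07339721e-03 -9.99967278e-01  5.12407658e-04]
 [-9.56789904e-01 -7.57584544e-03  2.90681418e-01]
 [-2.90668025e-01 -2.83705303e-03 -9.56819759e-01]]invalid input at $[0]: expected keys x, y, z, spin
```

View pics/w1.png

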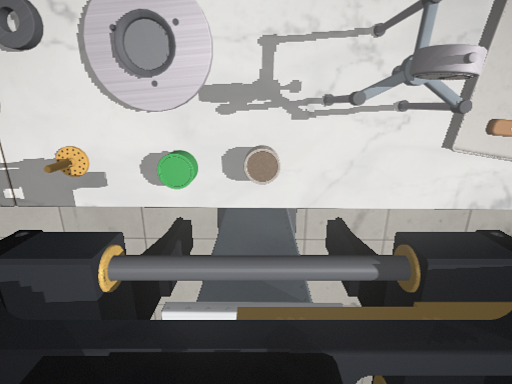

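The wrist view shows the base collar at about (145,43), the sample at (262,166), the green decoy at (178,170), and the plate at (72,160) with its stem leaning outward through perspective. Next I'll measure them in this view.

```bash
cat >> h.py <<'E'
def blob(c,u,v,R,lo,hi):
    P=pts(c)[max(v-R,0):v+R,max(u-R,0):u+R].reshape(-1,3); p=P[(P[:,2]>lo)&(P[:,2]<hi)]
    q,rr=cv2.minEnclosingCircle(p[:,:2].astype(np.float32)); return len(p),np.round(q,4),round(rr,4),np.round(np.median(p,0),4)
E
python3 - <<'E'
from h import *
c=dict(np.load("w1.npz"))
print("sample",blob(c,262,166,24,.02,.04)); print("sampT",blob(c,262,166,24,.026,.04))
print("collar",blob(c,145,43,40,.019,.03)); print("porous",blob(c,145,43,24,.01,.0185))
print("base",blob(c,150,45,70,.010,.018))
g=cv2.cvtColor(c["pixels"],cv2.COLOR_BGR2GRAY)
m=((g<90)*255).astype(np.uint8); m[:, :100]=0;m[:,190:]=0;m[85:]=0
k=max(cv2.findContours(m,0,1)[0],key=cv2.contourArea); e=cv2.fitEllipse(k); print(e, ray(c,*e[0],.02))
E
```

```text
sample (1065, array([ 0.4105, -0.0109]), 0.0247, array([ 0.4113, -0.0106,  0.0288]))
sampT (1046, array([ 0.4105, -0.011 ]), 0.0247, array([ 0.4111, -0.0106,  0.0288]))
collar (1282, array([0.5574, 0.1303]), 0.037, array([0.5624, 0.135 , 0.0217]))
porous (1883, array([0.5596, 0.1334]), 0.0409, array([0.559 , 0.1311, 0.0165]))
base (10536, array([0.5575, 0.1299]), 0.0781, array([0.5513, 0.1275, 0.0147]))
((147.76278686523438, 42.495635986328125), (46.88763427734375, 55.68342590332031), 161.1580352783203) [0.55904239 0.1265999  0.02      ]
```

```bash
python3 -m creep '[{"x":0.001,"y":0,"z":-0.06,"spin":0},{"x":0.001,"y":0,"z":-0.12,"spin":0},{"x":0.001,"y":0,"z":-0.17,"spin":0},{"x":0.001,"y":0,"z":-0.2,"spin":0},{"x":0.001,"y":0,"z":-0.21,"spin":0},{"x":0.001,"y":0,"z":-0.21,"spin":0},{"x":0.001,"y":0,"z":-0.21,"spin":0}]' 0.087 30
python3 -m creep '[{"x":0,"y":0,"z":0,"spin":0},{"x":0,"y":0,"z":0,"spin":0},{"x":0,"y":0,"z":0,"spin":0},{"x":0,"y":0,"z":0,"spin":0},{"x":0,"y":0,"z":0,"spin":0},{"x":0,"y":0,"z":0,"spin":0}]' 0.03 30
```

```text
time: 2.52
ee_pos: [0.4118, -0.0118, 0.0387]
eef_rot: [0.707, -0.707, 0.001, -0.0]
ft_force: [-0.2, -0.7, 0.2]
width: 0.0869
time: 3.28
ee_pos: [0.4108, -0.0115, 0.0376]
eef_rot: [0.707, -0.707, -0.0, 0.0]
ft_force: [-0.3, 0.0, 1.0]
width: 0.0477
```

```bash
python3 -m creep '[{"x":0,"y":0,"z":0.03,"spin":0},{"x":0,"y":0,"z":0.08,"spin":0},{"x":0.03,"y":0.03,"z":0.1,"spin":0},{"x":0.06,"y":0.06,"z":0.1,"spin":0},{"x":0.09,"y":0.09,"z":0.1,"spin":0},{"x":0.12,"y":0.12,"z":0.1,"spin":0},{"x":0.14,"y":0.135,"z":0.1,"spin":0},{"x":0.146,"y":0.141,"z":0.1,"spin":0},{"x":0.146,"y":0.141,"z":0.1,"spin":0},{"x":0.146,"y":0.141,"z":0.1,"spin":0},{"x":0.146,"y":0.141,"z":0.1,"spin":0}]'
python3 - <<'E'
from h import *
print(r.read_state()["ee_pos"])
c=r.camera("wrist"); cv2.imwrite("pics/w2.png",c["pixels"]); np.savez("w2.npz",**c)
c=r.camera("top"); np.savez("t2.npz",**c)
E
```

```text
time: 4.65
ee_pos: [0.5565, 0.1286, 0.1377]
eef_rot: [-0.707, 0.707, -0.0, -0.0]
ft_force: [0.8, -0.2, -1.8]
width: 0.0476
[0.55650981 0.12864039 0.13772121]
```

View pics/w2.png

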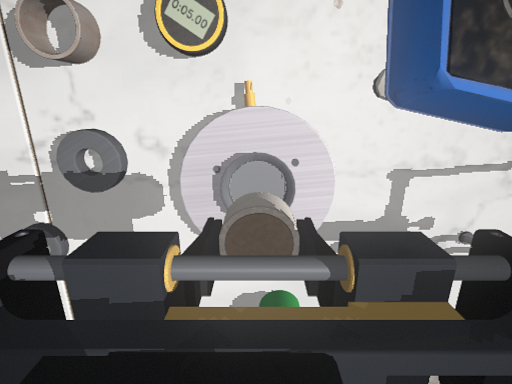

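The picture shows the ring held level at (260,228) and the collar at (257,183), with the back half of the base visible. I'll measure the ring-to-collar offset in this same view.

```bash
python3 - <<'E'
from h import *
c=dict(np.load("w2.npz")); P=pts(c)
from scipy.optimize import least_squares
def fit(p,R):
    return least_squares(lambda q:np.hypot(*(p-q).T)-R,p.mean(0),loss="soft_l1",f_scale=.002).x
# base outer edge: far boundary per column
B=[]
for u in range(185,335,3):
    col=np.where((P[90:200,u,2]>.011)&(P[90:200,u,2]<.019))[0]
    if len(col): B.append(P[90+col[0],u,:2])
B=np.array(B); B=B[abs(B[:,1]-.13)<.06]; print("base",fit(B,.078),len(B))
C=[]
for u in range(225,292,2):
    col=np.where((P[140:190,u,2]>.0195)&(P[140:190,u,2]<.026))[0]
    if len(col): C.append(P[140+col[0],u,:2])
C=np.array(C); print("collar",fit(C,.0375),len(C))
q=P[190:262,215:305].reshape(-1,3); q=q[(q[:,2]>.122)&(q[:,2]<.135)]; print("ring top", cv2.minEnclosingCircle(q[:,:2].astype(np.float32)),np.median(q,0))
print([round(float(P[v,260,2]),4) for v in range(196,256,6)])
t=dict(np.load("t2.npz")); print("top nothing", t["pixels"].shape)
E
```

```text
base [0.55683326 0.13018933] 43
collar [0.5556726  0.13009738] 34
ring top ((0.562074601650238, 0.12805041670799255), 0.027338523417711258) [0.56449874 0.12836993 0.12877761]
[0.1096, 0.1213, 0.129, 0.1289, 0.1294, 0.1289, 0.1288, 0.1294, 0.1289, 0.1287]
top nothing (384, 512, 3)
```

```bash
python3 -m creep '[{"x":0,"y":0.0005,"z":-0.03,"spin":0},{"x":0,"y":0.0005,"z":-0.06,"spin":0},{"x":0,"y":0.0005,"z":-0.075,"spin":0},{"x":0,"y":0.0005,"z":-0.08,"spin":0},{"x":0,"y":0.0005,"z":-0.083,"spin":0},{"x":0,"y":0.0005,"z":-0.084,"spin":0},{"x":0,"y":0.0005,"z":-0.084,"spin":0},{"x":0,"y":0.0005,"z":-0.084,"spin":0}]'
```

```text
time: 5.75
ee_pos: [0.5571, 0.13, 0.054]
eef_rot: [0.707, -0.707, 0.0, -0.0]
ft_force: [0.1, 0.8, -2.2]
width: 0.0479
```

```bash
python3 -m creep '[{"x":0,"y":0,"z":-0.0015,"spin":0},{"x":0,"y":0,"z":-0.0015,"spin":0}]'
python3 -m creep '[{"x":0,"y":0,"z":0,"spin":0},{"x":0,"y":0,"z":0,"spin":0},{"x":0,"y":0,"z":0,"spin":0},{"x":0,"y":0,"z":0.04,"spin":0},{"x":0,"y":0,"z":0.1,"spin":0},{"x":0,"y":0,"z":0.15,"spin":0},{"x":-0.06,"y":0.04,"z":0.15,"spin":0},{"x":-0.12,"y":0.06,"z":0.15,"spin":0},{"x":-0.15,"y":0.126,"z":0.13,"spin":0},{"x":-0.15,"y":0.126,"z":0.13,"spin":0},{"x":-0.15,"y":0.126,"z":0.13,"spin":0}]' 0.07
python3 - <<'E'
from h import *
print(r.read_state()["ee_pos"])
c=r.camera("wrist"); cv2.imwrite("pics/w3.png",c["pixels"]); np.savez("w3.npz",**c)
E
```

```text
time: 6.0
ee_pos: [0.5572, 0.1301, 0.0536]
eef_rot: [0.707, -0.707, 0.001, -0.0]
ft_force: [-5.7, -3.3, 15.2]
width: 0.0479
time: 7.38
ee_pos: [0.4058, 0.2571, 0.182]
eef_rot: [0.708, -0.706, -0.0, 0.0]
ft_force: [0.3, -0.4, -0.6]
width: 0.0698
[0.4058486  0.25712052 0.18197025]
```

View pics/w3.png

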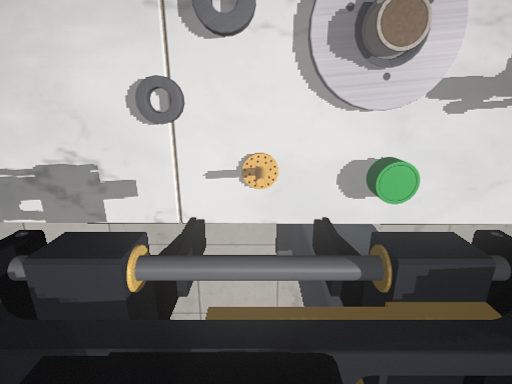

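The sample stands in the collar at (395,28). The brass plate is at (261,171) and the narrow weight at (160,98). I'll measure the stem and the sample.

```bash
python3 - <<'E'
from h import *
c=dict(np.load("w3.npz"))
print("sample top",blob(c,400,30,42,.036,.06)); print("collar",blob(c,395,30,50,.0195,.026))
print("base",blob(c,388,35,95,.010,.018))
print("stem",blob(c,261,171,24,.02,.06)); print("stemtop",blob(c,261,171,24,.047,.06));print("disc",blob(c,261,171,24,.004,.009)); print("disc hi",blob(c,261,171,24,.005,.009))
print("narrow",blob(c,160,98,34,.009,.02)); print("wide",blob(c,222,8,40,.01,.025))
E
```

```text
sample top (2612, array([0.5568, 0.1302]), 0.0253, array([0.5546, 0.1319, 0.045 ]))
collar (1084, array([0.5575, 0.1302]), 0.0367, array([0.5386, 0.1485, 0.022 ]))
base (10362, array([0.5577, 0.1304]), 0.0781, array([0.5317, 0.14  , 0.0146]))
stem (128, array([0.4102, 0.2563]), 0.0049, array([0.4127, 0.2567, 0.0495]))
stemtop (74, array([0.4105, 0.2562]), 0.0049, array([0.4111, 0.2567, 0.0518]))
disc (877, array([0.4101, 0.2567]), 0.022, array([0.4131, 0.2567, 0.0064]))
disc hi (847, array([0.4101, 0.2568]), 0.022, array([0.413 , 0.2567, 0.0065]))
narrow (1362, array([0.4891, 0.3645]), 0.0249, array([0.4903, 0.3641, 0.0143]))
wide (1459, array([0.579 , 0.2924]), 0.0303, array([0.5673, 0.2915, 0.0164]))
```

```bash
python3 -m creep '[{"x":0.0035,"y":0,"z":-0.05,"spin":0},{"x":0.0035,"y":0,"z":-0.09,"spin":0},{"x":0.0035,"y":0,"z":-0.12,"spin":0},{"x":0.0035,"y":0,"z":-0.134,"spin":0},{"x":0.0035,"y":0,"z":-0.134,"spin":0},{"x":0.0035,"y":0,"z":-0.134,"spin":0}]' 0.07
python3 -m creep '[{"x":0,"y":0,"z":0,"spin":0},{"x":0,"y":0,"z":0,"spin":0},{"x":0,"y":0,"z":0,"spin":0},{"x":0,"y":0,"z":0,"spin":0},{"x":0,"y":0,"z":0,"spin":0},{"x":0,"y":0,"z":0,"spin":0},{"x":0,"y":0,"z":0,"spin":0},{"x":0,"y":0,"z":0,"spin":0}]' 0 30
```

```text
time: 8.18
ee_pos: [0.4112, 0.2562, 0.0492]
eef_rot: [0.707, -0.707, 0.0, -0.001]
ft_force: [-1.5, -0.5, -0.3]
width: 0.0703
time: 9.18
ee_pos: [0.4102, 0.256, 0.048]
eef_rot: [0.707, -0.707, -0.0, 0.0]
ft_force: [-0.0, 0.4, -0.5]
width: 0.0082
```

```bash
python3 -m creep '[{"x":0,"y":0,"z":0.03,"spin":0},{"x":0,"y":0,"z":0.08,"spin":0},{"x":0.02,"y":-0.02,"z":0.1,"spin":0},{"x":0.05,"y":-0.045,"z":0.1,"spin":0},{"x":0.08,"y":-0.07,"z":0.1,"spin":0},{"x":0.11,"y":-0.095,"z":0.1,"spin":0},{"x":0.135,"y":-0.115,"z":0.1,"spin":0},{"x":0.147,"y":-0.126,"z":0.1,"spin":0},{"x":0.147,"y":-0.126,"z":0.1,"spin":0},{"x":0.147,"y":-0.126,"z":0.1,"spin":0},{"x":0.147,"y":-0.126,"z":0.1,"spin":0}]'
python3 - <<'E'
from h import *
print(r.read_state()["ee_pos"])
c=r.camera("side"); np.savez("s4.npz",**c); u,v=proj(c,[.557,.13,.08]).astype(int); print(u,v)
a=cv2.resize(c["pixels"][v-60:v+50,u-55:u+55],None,fx=4,fy=4,interpolation=cv2.INTER_CUBIC)
w=r.camera("wrist"); np.savez("w4.npz",**w); cv2.imwrite("pics/m4.png",a)
P=pts(w); h=P[...,2]; m=(h>.095)&(h<.12)&(abs(P[...,0]-.557)<.03)&(abs(P[...,1]-.13)<.03)
q=P[m]; print(len(q), cv2.minEnclosingCircle(q[:,:2].astype(np.float32)))
A=np.c_[q[:,:2]-[.557,.13],np.ones(len(q))]; print(np.linalg.lstsq(A,q[:,2],rcond=None)[0])
E
```

```text
time: 10.55
ee_pos: [0.5566, 0.1311, 0.1483]
eef_rot: [0.708, -0.706, 0.0, -0.0]
ft_force: [-1.2, 0.6, -0.5]
width: 0.0084
[0.55658728 0.13113714 0.14828896]
247 181
1568 ((0.5570425987243652, 0.1309899389743805), 0.02186593785881996)
[-0.09346331  0.00066382  0.1078042 ]
```

View pics/m4.png

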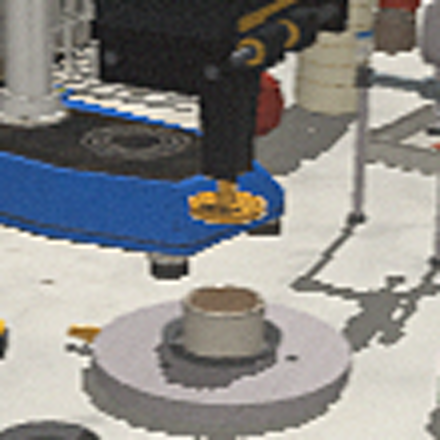

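The side crop shows the plate level between the fingers at (228,205), right above the seated sample. Now I'll lower it.

```bash
python3 -m creep '[{"x":0,"y":0,"z":-0.03,"spin":0},{"x":0,"y":0,"z":-0.047,"spin":0},{"x":0,"y":0,"z":-0.052,"spin":0},{"x":0,"y":0,"z":-0.054,"spin":0},{"x":0,"y":0,"z":-0.055,"spin":0},{"x":0,"y":0,"z":-0.056,"spin":0},{"x":0,"y":0,"z":-0.056,"spin":0}]'
```

```text
time: 11.52
ee_pos: [0.5576, 0.1301, 0.0925]
eef_rot: [0.707, -0.707, 0.0, -0.0]
ft_force: [-0.5, -0.3, 0.5]
width: 0.0085
```

```bash
python3 -m creep '[{"x":0,"y":0,"z":-0.001,"spin":0},{"x":0,"y":0,"z":-0.001,"spin":0}]'
python3 -m creep '[{"x":0,"y":0,"z":0,"spin":0},{"x":0,"y":0,"z":0,"spin":0},{"x":0,"y":0,"z":0,"spin":0},{"x":0,"y":0,"z":0,"spin":0},{"x":0,"y":0,"z":0.04,"spin":0},{"x":0,"y":0,"z":0.1,"spin":0},{"x":0.01,"y":0.05,"z":0.12,"spin":0},{"x":0.015,"y":0.1,"z":0.12,"spin":0},{"x":0.024,"y":0.162,"z":0.12,"spin":0},{"x":0.024,"y":0.162,"z":0.12,"spin":0},{"x":0.024,"y":0.162,"z":0.12,"spin":0},{"x":0.024,"y":0.162,"z":0.12,"spin":0}]' 0.087
python3 - <<'E'
from h import *
print(r.read_state()["ee_pos"])
c=r.camera("wrist"); cv2.imwrite("pics/w5.png",c["pixels"]); np.savez("w5.npz",**c)
for n,X in (("wide",[.581,.292,.016]),("plate",[.557,.13,.05]),("mould",[.696,.295,.03]),("narrow",[.489,.3643,.014])): print(n,proj(c,X))
t=r.camera("top");P=pts(t);m=(P[...,2]>.085)&(P[...,2]<.105)&(np.hypot(P[...,0]-.557,P[...,1]-.13)<.03); print("stemtop",P[m].mean(0),m.sum())
E
```

```text
time: 11.78
ee_pos: [0.5579, 0.1302, 0.0924]
eef_rot: [0.707, -0.707, 0.001, -0.0]
ft_force: [-3.3, -1.0, 10.5]
width: 0.0082
time: 13.28
ee_pos: [0.5819, 0.2903, 0.211]
eef_rot: [-0.707, 0.708, -0.0, -0.0]
ft_force: [1.0, 0.7, -0.2]
width: 0.0867
[0.58190512 0.29032393 0.2110197 ]
wide [257.12537061 171.94612828]
plate [397.62874609 199.01876539]
mould [253.96905978  70.88306778]
narrow [203.72597459 238.03686686]
stemtop [0.55585484 0.12993882 0.09529269] 15
```

View pics/w5.png

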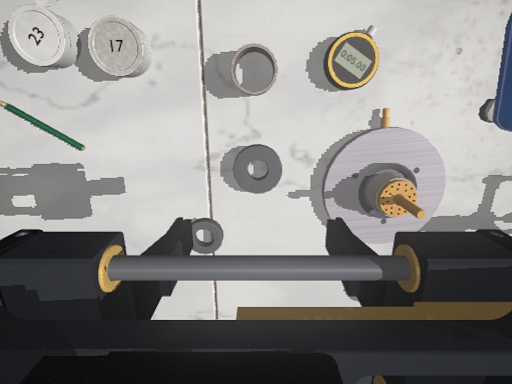

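The picture shows the plate upright on the soil at (398,197), the wide weight at (257,169) and the narrow one at (206,236).

```bash
python3 - <<'E'
from h import *
c=dict(np.load("w5.npz"))
print("wide",blob(c,257,169,30,.01,.022)); print("narrow",blob(c,206,232,17,.009,.02)); print("plate",blob(c,397,197,30,.045,.054)); print("stemtop",blob(c,410,205,30,.09,.1))
E
```

```text
wide (1575, array([0.5834, 0.292 ]), 0.0312, array([0.5848, 0.2922, 0.0164]))
narrow (536, array([0.4912, 0.3634]), 0.0244, array([0.4975, 0.3587, 0.014 ]))
plate (1026, array([0.5574, 0.1308]), 0.0244, array([0.562 , 0.1354, 0.0508]))
stemtop (105, array([0.5574, 0.1307]), 0.0049, array([0.5585, 0.1324, 0.096 ]))
```

```bash
python3 -m creep '[{"x":0.0015,"y":0,"z":-0.06,"spin":0},{"x":0.0015,"y":0,"z":-0.12,"spin":0},{"x":0.0015,"y":0,"z":-0.16,"spin":0},{"x":0.0015,"y":0,"z":-0.178,"spin":0},{"x":0.0015,"y":0,"z":-0.182,"spin":0},{"x":0.0015,"y":0,"z":-0.182,"spin":0},{"x":0.0015,"y":0,"z":-0.182,"spin":0}]' 0.087
python3 -m creep '[{"x":0,"y":0,"z":0,"spin":0},{"x":0,"y":0,"z":0,"spin":0},{"x":0,"y":0,"z":0,"spin":0},{"x":0,"y":0,"z":0,"spin":0},{"x":0,"y":0,"z":0,"spin":0}]' 0.04 40
python3 -m creep '[{"x":0,"y":0,"z":0.03,"spin":0},{"x":0,"y":0,"z":0.09,"spin":0},{"x":0,"y":0,"z":0.12,"spin":0},{"x":-0.004,"y":-0.03,"z":0.12,"spin":0},{"x":-0.009,"y":-0.07,"z":0.12,"spin":0},{"x":-0.016,"y":-0.11,"z":0.12,"spin":0},{"x":-0.022,"y":-0.145,"z":0.12,"spin":0},{"x":-0.0255,"y":-0.162,"z":0.12,"spin":0},{"x":-0.0255,"y":-0.162,"z":0.12,"spin":0},{"x":-0.0255,"y":-0.162,"z":0.12,"spin":0},{"x":-0.0255,"y":-0.162,"z":0.12,"spin":0}]'
python3 - <<'E'
from h import *
print(r.read_state()["ee_pos"])
w=r.camera("wrist"); np.savez("w6.npz",**w)
s=r.camera("side"); u,v=proj(s,[.557,.13,.08]).astype(int)
cv2.imwrite("pics/m6.png",np.hstack([cv2.resize(s["pixels"][v-60:v+50,u-55:u+55],(400,400)),w["pixels"][100:300,160:360].repeat(2,0).repeat(2,1)]))
P=pts(w); h=P[...,2]; m=(h>.128)&(h<.15)&(abs(P[...,0]-.557)<.04)&(abs(P[...,1]-.13)<.035)
q=P[m]; print(len(q), cv2.minEnclosingCircle(q[:,:2].astype(np.float32)))
A=np.c_[q[:,:2]-[.557,.13],np.ones(len(q))]; print(np.linalg.lstsq(A,q[:,2],rcond=None)[0])
E
```

```text
time: 14.25
ee_pos: [0.5837, 0.2925, 0.0308]
eef_rot: [0.707, -0.707, 0.0, -0.001]
ft_force: [0.6, 0.2, -0.2]
width: 0.0869
time: 14.88
ee_pos: [0.5828, 0.2921, 0.0292]
eef_rot: [0.707, -0.707, 0.0, -0.0]
ft_force: [-0.1, -0.6, 0.9]
width: 0.0611
time: 16.25
ee_pos: [0.5572, 0.1317, 0.1491]
eef_rot: [0.708, -0.706, -0.0, -0.0]
ft_force: [0.8, -0.3, -3.4]
width: 0.0612
[0.55718286 0.13167161 0.1490655 ]
5110 ((0.5619584321975708, 0.1299191415309906), 0.03549294173717499)
[-0.01965443 -0.00797147  0.13649943]
```

View pics/m6.png

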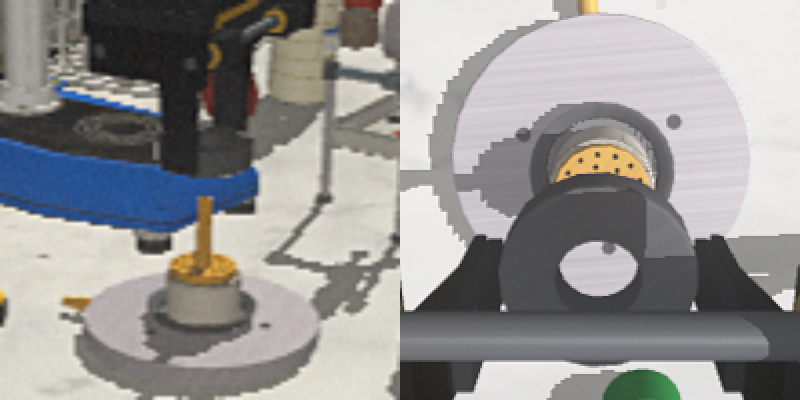

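The picture shows the weight level and over the stem, with the bore in line. Lowering.

```bash
python3 -m creep '[{"x":0,"y":0,"z":0,"spin":0},{"x":0,"y":0,"z":-0.02,"spin":0},{"x":0,"y":0,"z":-0.04,"spin":0},{"x":0,"y":0,"z":-0.055,"spin":0},{"x":0,"y":0,"z":-0.065,"spin":0},{"x":0,"y":0,"z":-0.068,"spin":0},{"x":0,"y":0,"z":-0.069,"spin":0},{"x":0,"y":0,"z":-0.07,"spin":0},{"x":0,"y":0,"z":-0.07,"spin":0}]'
```

```text
time: 17.48
ee_pos: [0.5577, 0.1301, 0.0796]
eef_rot: [0.707, -0.707, 0.0, -0.0]
ft_force: [0.4, 0.0, -1.9]
width: 0.0614
```

```bash
python3 -m creep '[{"x":0,"y":0,"z":-0.001,"spin":0},{"x":0,"y":0,"z":-0.001,"spin":0}]'
python3 -m creep '[{"x":0,"y":0,"z":0,"spin":0},{"x":0,"y":0,"z":0,"spin":0},{"x":0,"y":0,"z":0,"spin":0},{"x":0,"y":0,"z":0.04,"spin":0},{"x":0,"y":0,"z":0.1,"spin":0},{"x":-0.02,"y":0.055,"z":0.11,"spin":0},{"x":-0.035,"y":0.11,"z":0.12,"spin":0},{"x":-0.055,"y":0.165,"z":0.13,"spin":0},{"x":-0.067,"y":0.22,"z":0.13,"spin":0},{"x":-0.067,"y":0.234,"z":0.13,"spin":0},{"x":-0.067,"y":0.234,"z":0.13,"spin":0},{"x":-0.067,"y":0.234,"z":0.13,"spin":0}]' 0.087
python3 - <<'E'
from h import *
print(r.read_state()["ee_pos"])
c=r.camera("wrist"); cv2.imwrite("pics/w7.png",c["pixels"]); np.savez("w7.npz",**c)
u,v=proj(c,[.49,.364,.014]).astype(int); print(u,v,blob(c,u,v,30,.009,.02))
u,v=proj(c,[.557,.13,.066]).astype(int); print(u,v,"wide",blob(c,u,v,45,.06,.072),"stem",blob(c,u,v,60,.09,.1))
P=pts(c); m=(P[...,2]>.058)&(P[...,2]<.075)&(np.hypot(P[...,0]-.557,P[...,1]-.13)<.035); q=P[m];A=np.c_[q[:,:2]-[.557,.13],np.ones(len(q))]; print(np.linalg.lstsq(A,q[:,2],rcond=None)[0])
E
```

```text
time: 17.73
ee_pos: [0.5579, 0.1302, 0.0795]
eef_rot: [0.707, -0.707, 0.001, -0.0]
ft_force: [-3.8, -1.7, 10.8]
width: 0.0611
time: 19.23
ee_pos: [0.4914, 0.3622, 0.2078]
eef_rot: [-0.706, 0.708, -0.0, -0.0]
ft_force: [0.9, -0.8, -0.1]
width: 0.0869
[0.49135426 0.36219758 0.20777355]
256 172 (908, array([0.4894, 0.3649]), 0.0248, array([0.4905, 0.3651, 0.0143]))
492 118 wide (2443, array([0.558 , 0.1308]), 0.0316, array([0.5579, 0.1392, 0.0668])) stem (16, array([0.5573, 0.1346]), 0.0036, array([0.5569, 0.1349, 0.091 ]))
[-0.00110721 -0.03324916  0.06641577]
```

View pics/w7.png

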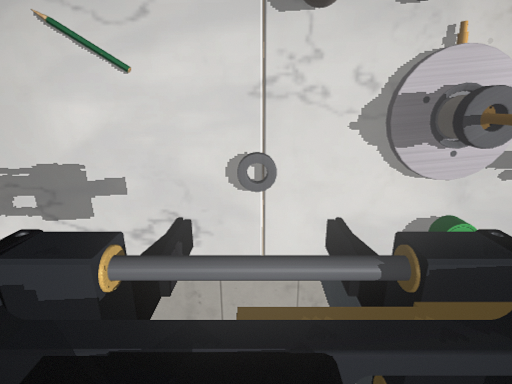

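The picture shows the wide weight flat on the plate with the stem through its bore at (495,117). The narrow weight is at (257,172). Taking it now.

```bash
python3 -m creep '[{"x":-0.001,"y":0,"z":-0.06,"spin":0},{"x":-0.001,"y":0,"z":-0.12,"spin":0},{"x":-0.001,"y":0,"z":-0.16,"spin":0},{"x":-0.001,"y":0,"z":-0.175,"spin":0},{"x":-0.001,"y":0,"z":-0.179,"spin":0},{"x":-0.001,"y":0,"z":-0.179,"spin":0},{"x":-0.001,"y":0,"z":-0.179,"spin":0}]' 0.087
python3 -m creep '[{"x":0,"y":0,"z":0,"spin":0},{"x":0,"y":0,"z":0,"spin":0},{"x":0,"y":0,"z":0,"spin":0},{"x":0,"y":0,"z":0,"spin":0},{"x":0,"y":0,"z":0,"spin":0},{"x":0,"y":0,"z":0,"spin":0}]' 0.03 40
python3 -m creep '[{"x":0,"y":0,"z":0.03,"spin":0},{"x":0,"y":0,"z":0.09,"spin":0},{"x":0.01,"y":-0.03,"z":0.125,"spin":0},{"x":0.022,"y":-0.07,"z":0.125,"spin":0},{"x":0.034,"y":-0.11,"z":0.125,"spin":0},{"x":0.046,"y":-0.155,"z":0.125,"spin":0},{"x":0.058,"y":-0.2,"z":0.125,"spin":0},{"x":0.067,"y":-0.225,"z":0.125,"spin":0},{"x":0.068,"y":-0.234,"z":0.125,"spin":0},{"x":0.068,"y":-0.234,"z":0.125,"spin":0},{"x":0.068,"y":-0.234,"z":0.125,"spin":0},{"x":0.068,"y":-0.234,"z":0.125,"spin":0}]'
python3 - <<'E'
from h import *
print(r.read_state()["ee_pos"])
w=r.camera("wrist"); np.savez("w8.npz",**w)
P=pts(w); h=P[...,2]; m=(h>.13)&(h<.145)&(abs(P[...,0]-.557)<.04)&(abs(P[...,1]-.13)<.024)
q=P[m]; print(len(q), cv2.minEnclosingCircle(q[:,:2].astype(np.float32)))
A=np.c_[q[:,:2]-[.557,.13],np.ones(len(q))]; print(np.linalg.lstsq(A,q[:,2],rcond=None)[0])
E
```

```text
time: 20.15
ee_pos: [0.4901, 0.3645, 0.0306]
eef_rot: [0.707, -0.707, 0.0, -0.001]
ft_force: [0.7, -0.4, -0.0]
width: 0.0871
time: 20.9
ee_pos: [0.4893, 0.3641, 0.0291]
eef_rot: [0.707, -0.707, -0.0, 0.0]
ft_force: [-0.8, 0.3, -0.7]
width: 0.0492
time: 22.4
ee_pos: [0.5569, 0.1314, 0.1541]
eef_rot: [0.708, -0.706, -0.0, -0.0]
ft_force: [-0.3, 0.3, -1.6]
width: 0.0486
[0.55693987 0.13140554 0.15413097]
2907 ((0.5578708052635193, 0.13013891875743866), 0.025798486545681953)
[ 0.0119601  -0.00342452  0.13823558]
```

```bash
python3 -m creep '[{"x":0,"y":0,"z":0,"spin":0},{"x":0,"y":0,"z":-0.02,"spin":0},{"x":0,"y":0,"z":-0.04,"spin":0},{"x":0,"y":0,"z":-0.052,"spin":0},{"x":0,"y":0,"z":-0.057,"spin":0},{"x":0,"y":0,"z":-0.0585,"spin":0},{"x":0,"y":0,"z":-0.0592,"spin":0},{"x":0,"y":0,"z":-0.0592,"spin":0}]'
python3 -m creep '[{"x":0,"y":0,"z":-0.0006,"spin":0},{"x":0,"y":0,"z":-0.0006,"spin":0}]'
```

```text
time: 23.45
ee_pos: [0.5576, 0.1302, 0.0955]
eef_rot: [0.707, -0.707, 0.0, -0.0]
ft_force: [-2.3, -1.2, 2.7]
width: 0.0488
time: 23.7
ee_pos: [0.5578, 0.1301, 0.0954]
eef_rot: [0.707, -0.707, 0.001, -0.0]
ft_force: [-3.0, -0.1, 9.5]
width: 0.0488
```

```bash
python3 -m creep '[{"x":0,"y":0,"z":0,"spin":0},{"x":0,"y":0,"z":0,"spin":0},{"x":0,"y":0,"z":0,"spin":0},{"x":0,"y":0,"z":0.04,"spin":0},{"x":0,"y":0,"z":0.1,"spin":0},{"x":0,"y":0,"z":0.16,"spin":0},{"x":-0.01,"y":-0.04,"z":0.2,"spin":0},{"x":-0.02,"y":-0.1,"z":0.2,"spin":0},{"x":-0.04,"y":-0.16,"z":0.2,"spin":0},{"x":-0.06,"y":-0.22,"z":0.2,"spin":0},{"x":-0.08,"y":-0.28,"z":0.2,"spin":0},{"x":-0.08,"y":-0.28,"z":0.2,"spin":0}]' 0.087
python3 -m creep '[{"x":0,"y":0,"z":0,"spin":0},{"x":0,"y":0,"z":0,"spin":0}]'
python3 - <<'E'
from h import *
print(r.read_state()["ee_pos"])
c=r.camera("wrist"); cv2.imwrite("pics/w9.png",c["pixels"]); np.savez("w9.npz",**c)
P=pts(c); 
def sel(lo,hi,cx=.52,cy=-.15,R=.07):
    m=(P[...,2]>lo)&(P[...,2]<hi)&(np.hypot(P[...,0]-cx,P[...,1]-cy)<R); return P[m]
d=sel(.135,.18); print("dial",len(d),cv2.minAreaRect(d[:,:2].astype(np.float32)),d[:,2].max())
a=sel(.1135,.122); print("arms",len(a),cv2.minEnclosingCircle(a[:,:2].astype(np.float32)))
a=a[np.hypot(a[:,0]-.52,a[:,1]+.15)>.05]; th=np.degrees(np.arctan2(a[:,1]+.15,a[:,0]-.52)); 
for k in (0,120,-120):
    w=abs((th-k+180)%360-180)<40
    if w.any(): print(k,np.median(th[w]),w.sum(),a[w].mean(0))
t=r.camera("top");np.savez("t9.npz",**t);c,P=t,pts(t)
print("top wide",[np.round(np.r_[P[m].mean(0),m.sum()],4) for lo,hi in ((.06,.07),(.074,.085),(.09,.1)) for m in [(P[...,2]>lo)&(P[...,2]<hi)&(np.hypot(P[...,0]-.557,P[...,1]-.13)<.035)]])
E
```

```text
time: 25.2
ee_pos: [0.4755, -0.1552, 0.2941]
eef_rot: [-0.704, 0.71, -0.0, -0.001]
ft_force: [0.2, 0.6, 1.0]
width: 0.0869
time: 25.45
ee_pos: [0.4779, -0.1484, 0.2943]
eef_rot: [0.708, -0.706, 0.0, -0.0]
ft_force: [-0.1, -0.6, -0.8]
width: 0.0872
[ 0.47786699 -0.14843342  0.29431851]
dial 1011 ((0.5205695033073425, -0.15063975751399994), (0.046918630599975586, 0.019862288609147072), 86.09750366210938) 0.1799105640823496
arms 1031 ((0.5216684937477112, -0.15143796801567078), 0.06391724199056625)
0 -4.730267888880366 148 [ 0.57756386 -0.15483892  0.11773438]
120 114.92890933437484 101 [ 0.49650937 -0.09953954  0.1181576 ]
-120 -121.7964130108573 115 [ 0.49020201 -0.19821365  0.1176069 ]
top wide [array([5.563e-01, 1.291e-01, 6.580e-02, 1.880e+02]), array([5.56e-01, 1.30e-01, 8.00e-02, 2.76e+02]), array([ 0.556 ,  0.1303,  0.0951, 14.    ])]
```

View pics/w9.png

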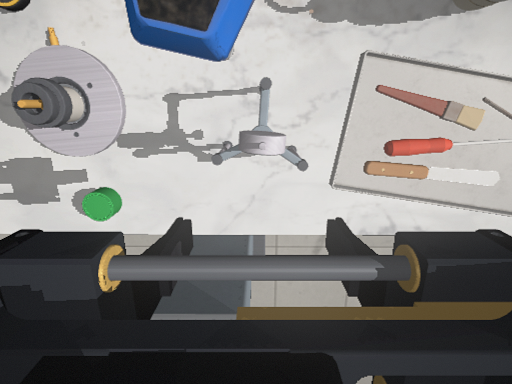

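The picture shows the gauge with its dial at (262,142), rear foot at (265,85) and front feet at (218,160) and (303,165). Its yaw is about -4°, and its axis is at about (0.5206,-0.151). Top-view heights of the stack: wide 66 mm, narrow 80 mm and stem 95 mm, all as expected.

```bash
python3 -m creep '[{"x":0.0434,"y":-0.0014,"z":0,"spin":-4},{"x":0.0434,"y":-0.0014,"z":0,"spin":-4},{"x":0.0434,"y":-0.0014,"z":-0.03,"spin":-4},{"x":0.0434,"y":-0.0014,"z":-0.07,"spin":-4},{"x":0.0434,"y":-0.0014,"z":-0.11,"spin":-4},{"x":0.0434,"y":-0.0014,"z":-0.13,"spin":-4},{"x":0.0434,"y":-0.0014,"z":-0.136,"spin":-4},{"x":0.0434,"y":-0.0014,"z":-0.136,"spin":-4},{"x":0.0434,"y":-0.0014,"z":-0.136,"spin":-4}]' 0.087
python3 -m creep '[{"x":0,"y":0,"z":0,"spin":0},{"x":0,"y":0,"z":0,"spin":0},{"x":0,"y":0,"z":0,"spin":0},{"x":0,"y":0,"z":0,"spin":0},{"x":0,"y":0,"z":0,"spin":0},{"x":0,"y":0,"z":0,"spin":0},{"x":0,"y":0,"z":0,"spin":0}]' 0.03 50
python3 -m creep '[{"x":0,"y":0,"z":0.01,"spin":0},{"x":0,"y":0,"z":0.03,"spin":0},{"x":0,"y":0,"z":0.06,"spin":0},{"x":0,"y":0,"z":0.09,"spin":0},{"x":0,"y":0,"z":0.12,"spin":0},{"x":0,"y":0,"z":0.13,"spin":0},{"x":0,"y":0,"z":0.13,"spin":0},{"x":0,"y":0,"z":0.13,"spin":0}]'
python3 - <<'E'
from h import *
print(r.read_state()["ee_pos"])
c=r.camera("side"); np.savez("s10.npz",**c); u,v=proj(c,[.52,-.151,.22]).astype(int); cv2.imwrite("pics/s10.png",cv2.resize(c["pixels"][max(v-90,0):v+90,u-75:u+75],None,fx=3.3,fy=3.3))
E
```

```text
time: 26.68
ee_pos: [0.5213, -0.1514, 0.1594]
eef_rot: [-0.682, 0.731, -0.001, 0.0]
ft_force: [0.2, -0.1, -0.7]
width: 0.0867
time: 27.55
ee_pos: [0.5207, -0.1513, 0.1583]
eef_rot: [-0.682, 0.731, 0.0, -0.0]
ft_force: [-0.2, 1.1, 0.4]
width: 0.0475
time: 28.55
ee_pos: [0.5201, -0.1514, 0.2868]
eef_rot: [-0.682, 0.731, 0.001, -0.001]
ft_force: [-0.2, -0.5, -4.6]
width: 0.047
[ 0.52012713 -0.15135747  0.28684538]
```

View pics/s10.png

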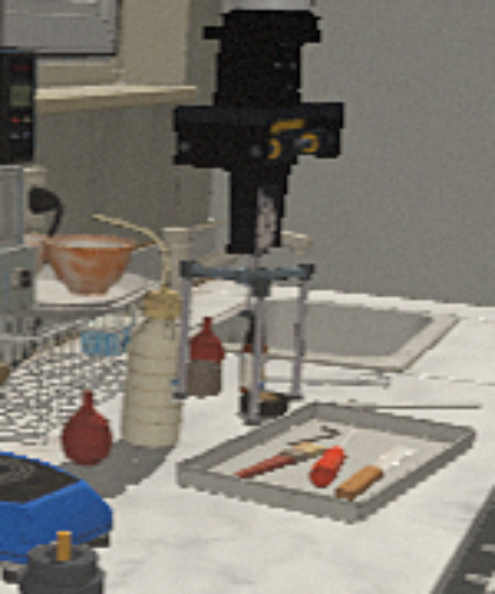

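The side crop shows the gauge hanging upright in the fingers with its three legs vertical. Carrying it over the stack.

```bash
python3 -m creep '[{"x":0,"y":0.01,"z":0,"spin":0},{"x":0,"y":0.035,"z":0,"spin":1},{"x":0,"y":0.065,"z":0,"spin":2},{"x":0,"y":0.1,"z":0,"spin":3},{"x":0,"y":0.135,"z":0,"spin":4},{"x":0,"y":0.17,"z":0,"spin":5},{"x":0.01,"y":0.205,"z":0,"spin":6},{"x":0.02,"y":0.235,"z":0,"spin":7},{"x":0.03,"y":0.26,"z":0,"spin":8},{"x":0.0364,"y":0.275,"z":0,"spin":8},{"x":0.0364,"y":0.2815,"z":0,"spin":8},{"x":0.0364,"y":0.2815,"z":0,"spin":8}]'
python3 -m creep '[{"x":0,"y":0,"z":0,"spin":0},{"x":0,"y":0,"z":0,"spin":0},{"x":0,"y":0,"z":0,"spin":0}]'
python3 - <<'E'
from h import *
print(r.read_state()["ee_pos"])
for n in ("wrist","top"):
    c=r.camera(n); np.savez(n+"11.npz",**c); P=pts(c)
    m=(P[...,2]>.237)&(P[...,2]<.252)&(np.hypot(P[...,0]-.557,P[...,1]-.13)<.075); a=P[m]; print(n,len(a),cv2.minEnclosingCircle(a[:,:2].astype(np.float32)))
    b=a[np.hypot(a[:,0]-.557,a[:,1]-.13)>.05]; th=np.degrees(np.arctan2(b[:,1]-.13,b[:,0]-.557))
    for k in (0,120,-120):
        w=abs((th-k+180)%360-180)<40
        if w.any(): print(k,np.median(th[w]),b[w].mean(0))
s=r.camera("side"); np.savez("s11.npz",**s); u,v=proj(s,[.557,.13,.15]).astype(int); cv2.imwrite("pics/s11.png",cv2.resize(s["pixels"][max(v-90,0):v+90,u-90:u+90],None,fx=3.3,fy=3.3))
E
```

```text
time: 30.1
ee_pos: [0.5568, 0.1303, 0.2883]
eef_rot: [0.732, -0.682, 0.0, 0.0]
ft_force: [-0.4, 0.4, -4.4]
width: 0.0473
time: 30.48
ee_pos: [0.5571, 0.1296, 0.2884]
eef_rot: [0.731, -0.682, 0.0, 0.0]
ft_force: [-0.1, -0.0, -3.8]
width: 0.0469
[0.55714844 0.12961909 0.28837241]
wrist 1654 ((0.5598549842834473, 0.12996692955493927), 0.062382183969020844)
0 3.9566407679429174 [0.61489551 0.13385963 0.24758881]
120 117.50168942375721 [0.52966865 0.18210274 0.23914657]
-120 -108.85686412204936 [0.53791898 0.07440841 0.23998647]
top 0 ((0.0, 0.0), 0.0)
```

View pics/s11.png

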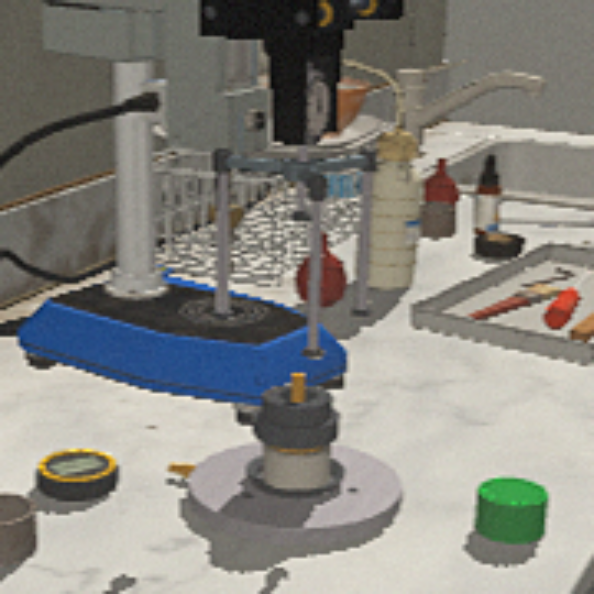

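The side crop shows the legs vertical, the spindle foot at (302,217) right above the stem (298,380), and the feet straddling the base with room to spare. Lowering.

```bash
python3 -m creep '[{"x":0,"y":0.0005,"z":-0.015,"spin":0},{"x":0,"y":0.0005,"z":-0.035,"spin":0},{"x":0,"y":0.0005,"z":-0.055,"spin":0},{"x":0,"y":0.0005,"z":-0.075,"spin":0},{"x":0,"y":0.0005,"z":-0.092,"spin":0},{"x":0,"y":0.0005,"z":-0.104,"spin":0},{"x":0,"y":0.0005,"z":-0.11,"spin":0},{"x":0,"y":0.0005,"z":-0.113,"spin":0},{"x":0,"y":0.0005,"z":-0.1145,"spin":0},{"x":0,"y":0.0005,"z":-0.1145,"spin":0},{"x":0,"y":0.0005,"z":-0.1145,"spin":0}]'
python3 -m creep '[{"x":0,"y":0,"z":-0.001,"spin":0},{"x":0,"y":0,"z":-0.001,"spin":0},{"x":0,"y":0,"z":-0.001,"spin":0}]'
python3 - <<'E'
from h import *
print(r.read_state()["ee_pos"])
s=r.camera("side"); u,v=proj(s,[.557,.13,.08]).astype(int); cv2.imwrite("pics/s12.png",cv2.resize(s["pixels"][max(v-80,0):v+60,u-70:u+70],None,fx=4.2,fy=4.2))
E
```

```text
time: 32.0
ee_pos: [0.5573, 0.1307, 0.1741]
eef_rot: [0.732, -0.682, 0.0, -0.0]
ft_force: [-0.8, -0.2, -2.8]
width: 0.0466
time: 32.38
ee_pos: [0.5571, 0.1307, 0.1728]
eef_rot: [0.732, -0.682, 0.0, -0.0]
ft_force: [-0.6, -0.2, -3.4]
width: 0.0467
[0.55714918 0.13066851 0.17282124]
```

View pics/s12.png

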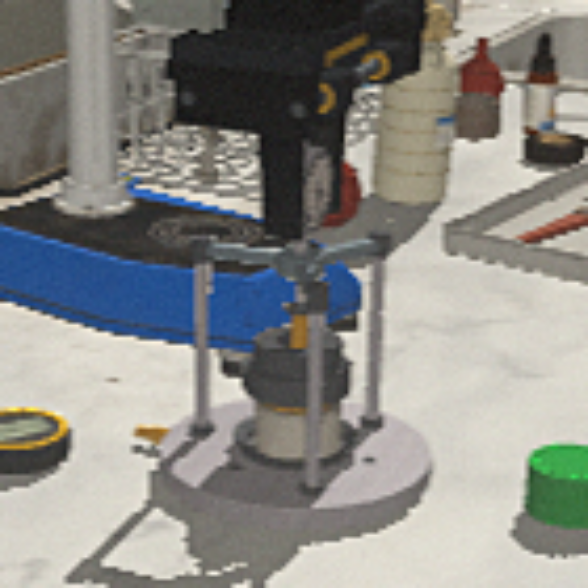

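The crop shows all three feet just over the plate at (203,430), (372,422) and (312,485), with the spindle on the stem at (303,312). The force says it is still hanging, so I'll lower another millimetre.

```bash
python3 -m creep '[{"x":0,"y":0,"z":-0.0008,"spin":0},{"x":0,"y":0,"z":-0.001,"spin":0},{"x":0,"y":0,"z":-0.001,"spin":0},{"x":0,"y":0,"z":-0.001,"spin":0}]'
```

```text
time: 32.92
ee_pos: [0.5572, 0.1307, 0.1723]
eef_rot: [0.732, -0.682, 0.0, -0.0]
ft_force: [-3.9, -0.9, 6.5]
width: 0.0464
```

```bash
python3 -m creep '[{"x":0,"y":0,"z":0.0005,"spin":0},{"x":0,"y":0,"z":0.0005,"spin":0},{"x":0,"y":0,"z":0.0005,"spin":0},{"x":0,"y":0,"z":0.0005,"spin":0},{"x":0,"y":0,"z":0.02,"spin":0},{"x":0,"y":0,"z":0.06,"spin":0},{"x":0,"y":0,"z":0.11,"spin":0},{"x":-0.05,"y":0,"z":0.13,"spin":0},{"x":-0.1,"y":-0.02,"z":0.13,"spin":0},{"x":-0.11,"y":-0.02,"z":0.13,"spin":0},{"x":-0.11,"y":-0.02,"z":0.13,"spin":0},{"x":-0.11,"y":-0.02,"z":0.13,"spin":0}]' 0.087
python3 - <<'E'
from h import *
print(r.read_state()["ee_pos"])
w=r.camera("wrist"); s=r.camera("side"); t=r.camera("top")
u,v=proj(s,[.557,.13,.1]).astype(int); A=cv2.resize(s["pixels"][max(v-75,0):v+60,u-65:u+65],(390,405))
u,v=proj(w,[.557,.13,.1]).astype(int); print(u,v); B=cv2.resize(w["pixels"][max(v-100,0):max(v-100,0)+200,max(u-100,0):max(u-100,0)+200],(405,405))
cv2.imwrite("pics/f13.png",np.hstack([A,B]))
for n,c in (("w",w),("t",t)):
    P=pts(c)
    def sel(lo,hi,R): return P[(P[...,2]>lo)&(P[...,2]<hi)&(np.hypot(P[...,0]-.557,P[...,1]-.13)<R)]
    a=sel(.128,.136,.075); print(n,"arms",cv2.minEnclosingCircle(a[:,:2].astype(np.float32)))
    M=np.c_[a[:,:2]-[.557,.13],np.ones(len(a))]; print(" plane",np.linalg.lstsq(M,a[:,2],rcond=None)[0])
    d=sel(.15,.2,.05); print(" dial",cv2.minAreaRect(d[:,:2].astype(np.float32)),d[:,2].max())
print("mould",blob(t,180,149,16,.02,.04),"stopw",blob(t,224,144,20,.008,.03))
E
```

```text
time: 34.42
ee_pos: [0.4479, 0.111, 0.3021]
eef_rot: [0.732, -0.682, -0.0, -0.0]
ft_force: [-0.0, -0.2, -0.5]
width: 0.0872
[0.44792208 0.11095186 0.30212141]
248 76
w arms ((0.5578116178512573, 0.13101425766944885), 0.0640944167971611)
 plane [0.00210603 0.00045694 0.13034301]
 dial ((0.5563426613807678, 0.1304720640182495), (0.01997039094567299, 0.04653048515319824), 3.92758846282959) 0.19783409537600366
t arms ((0.5691889524459839, 0.15574201941490173), 0.05460142344236374)
 plane [0.02221018 0.02875848 0.1296699 ]
 dial ((0.5555504560470581, 0.13002870976924896), (0.019490662962198257, 0.04641853645443916), 3.0481433868408203) 0.19877636705936802
mould (126, array([0.6961, 0.2957]), 0.0261, array([0.6958, 0.2948, 0.029 ])) stopw (451, array([0.7113, 0.1836]), 0.0355, array([0.7056, 0.1853, 0.0161]))
```

View pics/f13.png

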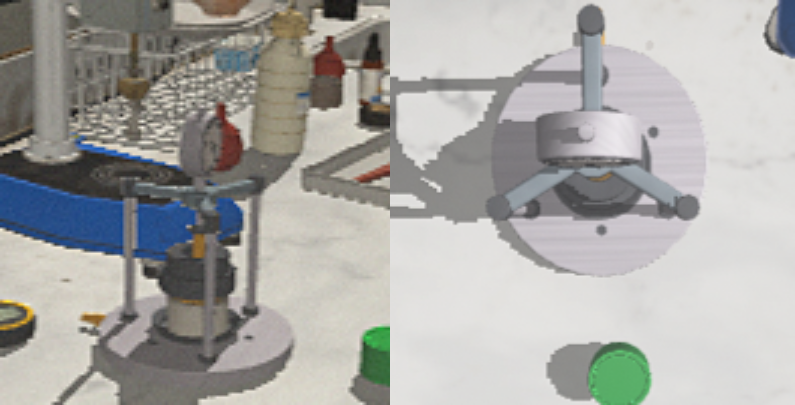

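The final picture shows the tripod level (arm plane slope about 0.2%), with its feet on the base and its dial toward the robot. The spindle is on the stem, and the mould ring and stopwatch haven't moved. Handing in.

```bash
python3 -c "
from bench import r
print(r.close_job(), r.read_state()['time'])"
```

```text
the job is handed in; nothing more can be done
the job is handed in; nothing more can be done
```

The swell test is set up on the base and the job is handed in, after about 35 s of robot time. I placed the parts in the order asked: sample ring in the collar, swell plate, wide weight, narrow weight, then the dial-gauge tripod.

What the last checks showed:
- **Stack:** the sample is within about 1 mm of the base centre. Heights were 66 mm at the wide weight's top, 80 mm at the narrow's and 95–96 mm at the stem's, all as expected.
- **Gauge:** it stands level and within about 1 mm of the stem's axis, with all three feet on the base. The dial is turned about 3–4° from straight toward -x, so it faces the robot.
- **Bystanders:** the mould ring and stopwatch are where they started, within camera error (1–2 mm).
- **Forces:** the highest reading at the end of a move was about 16 N.

Two checks were weaker:
- **Spindle:** I judged its contact with the stem from the side picture and the heights; I couldn't read the spindle's travel directly.
- **Arm height:** the top camera's fit of the tripod arms disagreed with the wrist camera's (2–3% slope, centre about 28 mm off). I discounted it because it probably saw only part of the arms, and its dial position agreed with the wrist camera's to about 1 mm.

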